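Spring a cutter arbor back into its storage cradle

TASK

Put the sprung cutter arbor away in its cradle: pick it up, press its sprung nose against the tall cheek until the fixed pin at its other end clears the short cheek, lower it between the cheeks and let it spring out so that nose and pin both sit fully home in the two recesses, and let go. Never push it against the cradle with more than 25 N, and leave the other things on the bench where they are.

Things in the scene. Friction and masses are not known exactly. Their poses are not given: they have to be found in the camera images.
- arbor: Steel arbor with two toothed cutters, 0.35 to 0.55 kg, lying on its cutters. Origin on its axis, mid of a square aluminium hub for gripping, 26 mm across flats (they face its x and z), 48 mm long in y. y runs along the axis to the sprung nose; z starts up. Cutters 48 mm across, 12 mm wide, at y = -38 and 38 mm; rest at most 30 mm across. Its body ends at y = -64 (flat shoulder, pin) and 64 mm (nose).
- nose_tip (a point): Tip of the sprung nose, on the axis at the arbor's y = 96 mm when free. The nose is 10 mm in diameter, sticks out 32 mm from the body's end; the last 2.5 mm taper to 5 mm. It slides in by at most 25 mm; its push is 1.5 N plus 0.3 N per mm, so 9 N at the end of its travel, solid after that. It is damped (0.8 N per 10 mm/s): let it settle before reading.
- pin_tip (a point): Tip of the fixed pin, on the axis at the arbor's y = -73 mm. The pin stands 9 mm out of the shoulder, 10 mm in diameter, its last 2.5 mm tapering to 5 mm. Nose tip to pin tip: 169 mm free; below 150 mm (nose in by over 19 mm, push over 7.2 N) to pass between the cheeks' flat faces; 167 mm when home.
- cradle: Fixed wooden board 120 x 280 x 18 mm (x, y, z) on the bench; origin at the centre of its underside. On it a grey saddle with two upright cheeks that face each other along y, 150 mm apart, each 50 mm wide in x, 16 mm thick. The saddle as a whole is bolted up to 18 mm either way along the board's y and packed up by 0 to 8 mm; neither is measured: find them by touch. All saddle sizes here are unshifted.
- tall_side (a point): Fixed to the board at its x = 0, y = 75, z = 75 mm: where the mouth of the tall cheek's recess would be with an unshifted, unpacked saddle (truly up to 18 mm off along the board's y and 0 to 8 mm higher). The tall cheek's inner face is flat from the saddle's plate (z = 28 mm) up to its top at z = 150 mm but for the recess for the nose: square, 16 mm wide and high, 8 mm deep.
- short_side (a point): The same for the short cheek, at the board's x = 0, y = -75, z = 75 mm. Its top is at z = 89 mm; its recess, for the pin, is 16 mm square, 11 mm deep. Home: the arbor's y along the board's y, its shoulder on this cheek's face, its axis on the recesses' axis (3 mm play), its origin at the board's y = -11 mm plus the saddle's shift. Pressed in a recess the nose springs out by up to 8 mm.
- shell_mill: Bystander: dark steel shell mill, 50 mm in diameter, 34 mm high; origin under its centre.
- insert_tin: Bystander: clear flat box 60 x 90 x 22 mm; origin under its centre.
- screwdriver: Bystander: screwdriver 180 mm long with a red handle, lying down; origin under its middle.
- bearing: Bystander: steel bearing ring 32 mm in diameter, 10 mm high; origin under its centre.
- collet: Bystander: steel collet standing on its narrow end, 34 mm in diameter, 42 mm high; origin under its centre.
- end_mill: Bystander: end mill 75 mm long, 14 mm thick, lying down; origin under it.
Mind the look-alikes: they are no part of the job. What is shaped like the arbor but green or turquoise is not meant.

How it is judged:
By the outcome, as a careful person would: the job done as asked, in the order asked, and still so for the second after the job is handed in, with the robot touching nothing.
It also fails if it takes over 61 s, if anything falls off the work surface, if the arm or the gripper's body presses on something with over 40 N, if the wrist force passes 120 N, or if a joint passes its speed limit or range.

ROBOT

A 6-joint arm with a two-finger parallel gripper is mounted at the origin on the work surface. World frame = base frame: x ahead of the robot, y to its left, z up, the work surface at z = 0. Lengths are in mm, angles in rad, forces in N, time in s.
With the tool pointing down it reaches from about 400 to 825 mm from the base axis. Payload 7 kg.
Tool frame: the origin (TCP) lies midway between the tips of the shut fingers; the grasp point (between the pads) lies 19 mm behind it; z points along the fingers, y is the line along which they close (so a half turn about z gives the same grasp; the last joint's range is limited). The gripper opens to 88 mm and grips with 3 to 60 N. Pads are 19 mm wide; open, the fingers measure 130 mm over their backs; the gripper's body (78 mm by 193 mm) begins 47 mm behind the grasp point.
Start: joints at [1.522, 0.359, 0.012, 0, -1.224, -0.288], TCP at [223.074, 637.05, 226.561] pointing down, gripper open.
Joint ranges: [-3.07, 3.07], [-1.43, 2.12], [-1.02, 1.25], [-3.03, 1.67], [-3.05, -0], [-3.03, 3.03]. Speed limits (rad/s): [2.39, 2.39, 3.01, 3.14, 3.14, 3.14].

INTERFACE

Orientations are given as a unit quaternion [w, x, y, z].
In Python, from rig import arm gives the robot as it stands.
- The arm moves only by the tool servo_tool, never from a script. Its argument "deltas" is a list that holds one entry, the list of rows, each a list of 7 numbers: the closure in counts, from 0 (fully open) to 255 (shut), then the shift along the tool's x, y, z scaled (see below), then the turn, a rotation vector about the tool's x, y, z scaled (see below). In form: [[[jaw, tx, ty, tz, wx, wy, wz], ...]]. A call has exactly 5 rows; each row shifts and turns the commanded pose from where the row before left it, along the tool's axes as they then stand; what a row does not reach is not made up. The controller multiplies each number of a shift by 0.1 m and each number of a turn by 6 degrees. A row lasts 1/12 s, in which the tool goes at most 41.7 mm and 7.16 degrees, less where a joint would pass 70% of its speed; a pose out of reach is approached as far as the arm can. A call with a number of a shift or a turn outside -1 to 1 is refused whole. A call with a gripper value outside its range is refused whole. The fingers move at their own pace and stop on an object; the grip force is fixed at half the most. Time passes only in rows, so rows that do not move let the fingers close, or fill a call up. It gives the time, the measured TCP pose, the force, the opening and the grip force at its end, in the units of the state.
- arm.get_state(): the state, without advancing time (a new reading comes with each control period).
- arm.snapshot(name): name is "side" or "top" or "wrist"; returns the picture (384x512x3 uint8, blue, green, red); there is no depth.
- arm.calibration(name): a dict with "mtx" (3x3 intrinsics, pixels), "world_from_camera" (4x4, takes a point from camera to world coordinates); the wrist camera has in their place "tool_from_camera" (4x4, takes a point from camera to tool coordinates, whose origin is the TCP and whose axes are the flange's). Camera axes: x right, y up, looking along -z (the intrinsics and any distortion apply to the point x, -y, -z); pixel columns grow to the right and rows downward; lengths in mm; the calibration is good to about 2 mm. A picture is of the moment at which its call begins: read the wrist's pose just before it. calibration takes no time and is no camera call.
- arm.close_job(): hands the job in; it is judged then, once.
The state is a dict: "time_s": time; "qpos": joint angles; "joint_vel": joint speeds; "tau": joint torques, N m; "tcp_pos": TCP position; "tcp_rot": TCP orientation; "ft_force": force on the tool from outside, world axes, zero at the start; "wrist_torque": the same for the moment, N m; "opening": opening from 0.0 (shut) to 1.0 (fully open); "grip_force": force on a finger pad.
Only numpy, scipy, OpenCV 4.12 (cv2) and the standard library are available. Lean on these libraries where they do the work, as an engineer would, in place of code of your own. Each camera call takes 0.05 s, during which the arm holds its last target. There are 200 camera calls.

## Working session

There is one attempt and no reset: what is moved stays moved. The work goes in short steps, Python scripts to look and compute and a tool call to move; the robot and the scene stay as the last step left them, time stands still between calls to the robot, and variables do not carry over. Pictures are saved under pics/ and viewed, at most 10 in all, crops included, and the job is handed in when it is done.

Besides the shell and the picture viewer there is one more tool, called after "Call:" in YAML: its name, and indented under it one key for each argument. servo_tool: Moves the arm, as the interface text tells. Shifts and turns lie within -1 to 1; 1 stands for 0.1 m of shift or 6 degrees of turn. Its arguments: {"type":"object","properties":{"deltas":{"type":"array"}},"required":["deltas"]}

```bash
mkdir -p pics; ls; python3 - <<'E'
from rig import arm
import cv2,numpy as np
s=arm.get_state(); print({k:np.round(v,3).tolist() for k,v in s.items()})
for n in("top","side"):
    im=arm.snapshot(n); cv2.imwrite(f"pics/{n}0.png",im)
for n in ("top","side","wrist"): print(n,{k:np.round(v,3).tolist() for k,v in arm.calibration(n).items()})
E
```

```text
pics
{'time_s': 0.0, 'qpos': [1.522, 0.359, 0.011, -0.0, -1.224, -0.288], 'joint_vel': [0.0, 0.0, -0.001, 0.001, 0.001, 0.001], 'tau': [-0.0, -58.272, 29.305, 6.997, 0.007, -0.0], 'tcp_pos': [222.928, 636.6, 225.612], 'tcp_rot': [0.001, 0.986, -0.168, -0.0], 'ft_force': [-0.226, -0.087, -0.14], 'wrist_torque': [-0.005, 0.012, 0.005], 'grip_force': 0.0, 'opening': 1.001}
top {'mtx': [[351.82, 0.0, 258.005], [0.0, 351.82, 189.487], [0.0, 0.0, 1.0]], 'world_from_camera': [[-0.029, 0.984, -0.174, 314.635], [-0.999, -0.023, 0.036, -11.895], [0.032, 0.175, 0.984, 1019.552], [0.0, 0.0, 0.0, 1.0]]}
side {'mtx': [[479.795, 0.0, 251.619], [0.0, 479.795, 195.549], [0.0, 0.0, 1.0]], 'world_from_camera': [[0.947, 0.24, -0.214, 204.583], [-0.322, 0.717, -0.619, -877.272], [0.005, 0.655, 0.756, 1114.253], [0.0, 0.0, 0.0, 1.0]]}
wrist {'mtx': [[310.14, 0.0, 252.462], [0.0, 310.14, 192.544], [0.0, 0.0, 1.0]], 'tool_from_camera': [[-0.0, 0.962, 0.272, 73.015], [1.0, 0.0, 0.0, 0.475], [0.0, 0.272, -0.962, -158.445], [0.0, 0.0, 0.0, 1.0]]}
```

View pics/top0.png

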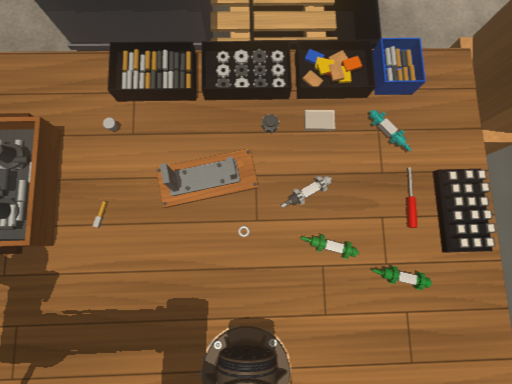

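View pics/side0.png

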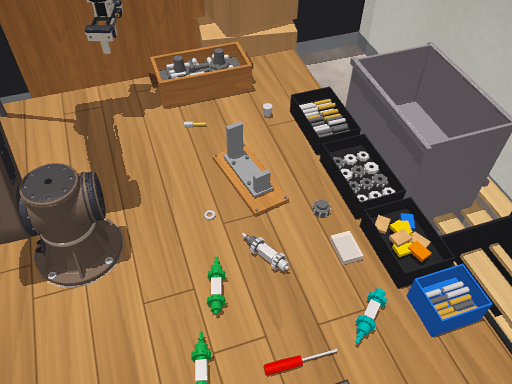

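Top view: the arbor is at about (308,191), its long nose pointing lower-left to about (284,206). The cradle is at about (207,177) with the tall cheek at the left (168,180). The green and turquoise ones are decoys. Next I measure both.

```bash
cat > h.py <<'E'
import numpy as np, cv2
from rig import arm
from scipy.spatial.transform import Rotation as R
def rot(s): q=s["tcp_rot"]; return R.from_quat([q[1],q[2],q[3],q[0]])
def cam(n,s=None):
    c=arm.calibration(n); K=np.array(c["mtx"])
    if n=="wrist":
        T=np.eye(4); T[:3,:3]=rot(s).as_matrix(); T[:3,3]=s["tcp_pos"]; T=T@np.array(c["tool_from_camera"])
    else: T=np.array(c["world_from_camera"])
    return K,T
def ray(C,uv):
    K,T=C; uv=np.atleast_2d(uv).astype(float)
    d=np.c_[(uv[:,0]-K[0,2])/K[0,0],-(uv[:,1]-K[1,2])/K[1,1],-np.ones(len(uv))]@T[:3,:3].T
    return T[:3,3],d
def plane(C,uv,z):
    o,d=ray(C,uv); return o+d*((z-o[2])/d[:,2])[:,None]
def proj(C,P):
    K,T=C; p=(np.atleast_2d(P)-T[:3,3])@T[:3,:3]
    return np.c_[K[0,2]-K[0,0]*p[:,0]/p[:,2],K[1,2]+K[1,1]*p[:,1]/p[:,2]]
E
python3 - <<'E'
from h import *
im=cv2.imread("pics/top0.png"); C=cam("top")
hsv=cv2.cvtColor(im,cv2.COLOR_BGR2HSV)
# arbor: low saturation in window
x0,y0,x1,y1=275,168,340,215
m=((hsv[y0:y1,x0:x1,1]<70)).astype(np.uint8)
n,l,st,ce=cv2.connectedComponentsWithStats(m); k=1+np.argmax(st[1:,4]); print("arbor",st[k],ce[k]+[x0,y0])
v,u=np.nonzero(l==k); uv=np.c_[u+x0,v+y0]; P=plane(C,uv,24)[:,:2]
w=((hsv[y0:y1,x0:x1,1]<30)&(hsv[y0:y1,x0:x1,2]>185)).astype(np.uint8)
v,u=np.nonzero(w); h=plane(C,np.c_[u+x0,v+y0],37)[:,:2]; print("hub",len(u),h.mean(0))
c=P.mean(0); d=np.linalg.svd(P-c,full_matrices=False)[2][0]; d*=np.sign(d[1]); t=(P-h.mean(0))@d; print(c,d,np.degrees(np.arctan2(d[1],d[0])),t.min(),t.max())
# board
x0,y0,x1,y1=145,140,270,215
b=hsv[y0:y1,x0:x1]; print("board hsv",hsv[192,215],hsv[198,175],"table",hsv[215,215],hsv[140,190],"saddle",hsv[178,205])
big=cv2.resize(im[130:225,140:345],None,fx=3.9,fy=3.9,interpolation=cv2.INTER_CUBIC)
s=cv2.imread("pics/side0.png")[110:285,200:300]; 
cv2.imwrite("pics/z0.png",big); cv2.imwrite("pics/z1.png",cv2.resize(s,None,fx=3.4,fy=3.4,interpolation=cv2.INTER_CUBIC))
E
```

```text
arbor [  6   8  51  31 524] [308.28053435 190.46183206]
hub 31 [ 481.32900848 -189.39669243]
[ 484.79283928 -193.851297  ] [-0.47625858  0.87930527] 118.44132789907715 -82.36283425048448 86.23938389214295
board hsv [ 13 172 176] [ 13 174 188] table [ 14 158 140] [ 14 159 143] saddle [ 21  25 134]
```

View pics/z0.png

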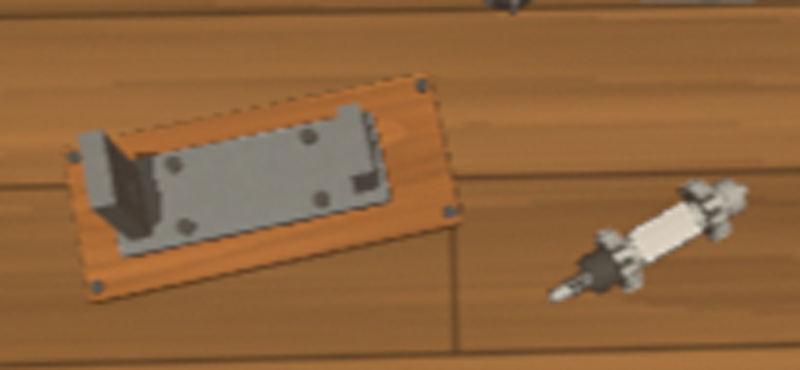

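The zoom shows the nose at lower left (558,296) and the hub at about (665,235). The board corners are near (67,150), (430,73), (460,225) and (95,300).

```bash
cat >> h.py <<'E'
def goto(s,p,ang,tilt=False):
    """shift in tool axes (units 0.1 m) and turn (6 deg units) to reach world p, tool x at world angle ang deg, pointing down"""
    r=rot(s); a=np.radians(ang); x=np.array([np.cos(a),np.sin(a),0]); z=np.array([0,0,-1.]); y=np.cross(z,x)
    G=R.from_matrix(np.c_[x,y,z]); rv=(r.inv()*G).as_rotvec(degrees=True)
    d=r.inv().apply(np.array(p)-s["tcp_pos"])
    print("tool shift mm",d.round(1),"turn deg",rv.round(2))
    return d,rv
E
python3 - <<'E'
from h import *
C=cam("top"); im=cv2.imread("pics/top0.png")
z=np.array([[67,150],[430,73],[460,225],[95,300]]); uv=z/3.9+[140,130]-0.4
B=plane(C,uv,18)[:,:2]; print("board",B.round(1).tolist())
L=np.linalg.norm(B-np.roll(B,-1,0),axis=1); c=B.mean(0); yv=(B[0]+B[3]-B[1]-B[2]); print(L.round(1),"centre",c.round(1),"ang",np.degrees(np.arctan2(yv[1],yv[0])))
a=np.array([[558,296],[665,233],[742,190]])/3.9+[140,130]-.4
A=plane(C,a,26)[:,:2]; print("arbor",A.round(1).tolist())
d=A[0]-A[2]; print(np.degrees(np.arctan2(d[1],d[0])),np.linalg.norm(d))
# saddle plate far end inner lines
s=arm.get_state(); goto(s,[484,-192,180],-62); 
E
```

```text
board [[561.8, 242.8], [615.9, -28.3], [498.5, -47.6], [449.0, 220.2]]
[276.4 119.1 272.3 115.1] centre [531.3  96.8] ang 100.88175569196184
arbor [[442.5, -117.6], [487.5, -198.8], [518.7, -258.2]]
118.41512810574282 159.95450711136178
tool shift mm [520.3 695.7  46.8] turn deg [ 8.00e-02 -4.00e-02  4.27e+01]
```

Call:
servo_tool:
  deltas:
    - [[0, 0.32, 0.26, 0, 0, 0, 0], [0, 0.32, 0.26, 0, 0, 0, 0], [0, 0.32, 0.26, 0, 0, 0, 0], [0, 0.32, 0.26, 0, 0, 0, 0], [0, 0.32, 0.26, 0, 0, 0, 0]]

```text
time_s: 0.52
tcp_pos: [331.5, 459.5, 226.2]
tcp_rot: [0.0, 0.986, -0.167, -0.0]
ft_force: [2.0, -0.2, -1.0]
opening: 0.998
grip_force: 0.0
```

Call:
servo_tool:
  deltas:
    - [[0, 0.32, 0.26, 0, 0, 0, 0], [0, 0.32, 0.26, 0, 0, 0, 0], [0, 0.32, 0.26, 0, 0, 0, 0], [0, 0.32, 0.26, 0, 0, 0, 0], [0, 0.32, 0.26, 0, 0, 0, 0]]

```text
time_s: 0.93
tcp_pos: [439.6, 283.9, 226.6]
tcp_rot: [-0.0, 0.986, -0.167, -0.0]
ft_force: [0.7, -0.4, 0.5]
opening: 1.001
grip_force: 0.0
```

Call:
servo_tool:
  deltas:
    - [[0, 0.17, 0.367, 0, 0, 0, 0], [0, 0.17, 0.367, 0, 0, 0, 0], [0, 0.17, 0.367, 0, 0, 0, 0], [0, 0.17, 0.367, 0, 0, 0, 0], [0, 0.17, 0.367, 0, 0, 0, 0]]

```text
time_s: 1.35
tcp_pos: [458.2, 82.7, 226.5]
tcp_rot: [-0.0, 0.986, -0.167, -0.0]
ft_force: [1.5, 1.1, 0.8]
opening: 0.997
grip_force: 0.0
```

Call:
servo_tool:
  deltas:
    - [[0, 0.17, 0.367, 0, 0, 0, 0], [0, 0.17, 0.367, 0, 0, 0, 0], [0, 0.17, 0.367, 0, 0, 0, 0], [0, 0.17, 0.367, 0, 0, 0, 0], [0, 0.17, 0.367, 0, 0, 0, 0]]

```text
time_s: 1.77
tcp_pos: [477.9, -118.6, 226.6]
tcp_rot: [-0.0, 0.986, -0.167, 0.0]
ft_force: [1.4, 1.0, 0.1]
opening: 1.003
grip_force: 0.0
```

Call:
servo_tool:
  deltas:
    - [[0, 0.17, 0.367, 0, 0, 0, 0], [0, 0.17, 0.367, 0, 0, 0, 0], [0, 0, 0, 0.1, 0, 0, 1], [0, 0, 0, 0.1, 0, 0, 1], [0, 0, 0, 0.1, 0, 0, 1]]

```text
time_s: 2.18
tcp_pos: [485.6, -198.3, 195.7]
tcp_rot: [0.0, 0.946, -0.323, -0.0]
ft_force: [0.1, 0.1, 0.3]
opening: 0.994
grip_force: 0.0
```

Call:
servo_tool:
  deltas:
    - [[0, 0, 0, 0.1, 0, 0, 1], [0, 0, 0, 0.1, 0, 0, 1], [0, 0, 0, 0, 0, 0, 1], [0, 0, 0, 0, 0, 0, 1], [0, 0, 0, 0, 0, 0, 0]]

```text
time_s: 2.6
tcp_pos: [485.8, -197.1, 176.0]
tcp_rot: [0.0, 0.859, -0.512, -0.001]
ft_force: [-0.4, 0.4, 0.4]
opening: 1.006
grip_force: 0.0
```

Excellent tracking. Now a close look with the wrist camera.

```bash
python3 - <<'E'
from h import *
s=arm.get_state(); im=arm.snapshot("wrist"); cv2.imwrite("pics/w0.png",im); C=cam("wrist",s)
hsv=cv2.cvtColor(im,cv2.COLOR_BGR2HSV)
w=((hsv[...,1]<40)&(hsv[...,2]>180)).astype(np.uint8)
n,l,st,ce=cv2.connectedComponentsWithStats(w)
for k in np.argsort(-st[1:,4])[:4]+1:
    print(st[k],ce[k].round(1)); 
    pts=np.argwhere(l==k)[:,::-1]; r=cv2.minAreaRect(plane(C,pts,37)[:,:2].astype(np.float32)); print(np.round(r[0],1),np.round(r[1],1),round(r[2],2))
E
```

```text
[  17    0   95   90 5449] [62.3 36.5]
[ 695.  -239.4] [83.1 55.9] 88.36
[ 237  160   26   54 1302] [249.7 185.5]
[ 485.4 -191.5] [25.2 54.3] 28.41
[ 393  183   52   48 1136] [418.7 206.6]
[ 325.2 -253.9] [47.8 26.1] 73.46
[257 211  16  18 183] [264.6 220. ]
[ 454.9 -168.6] [20.8 12.8] 54.58
```

View pics/w0.png

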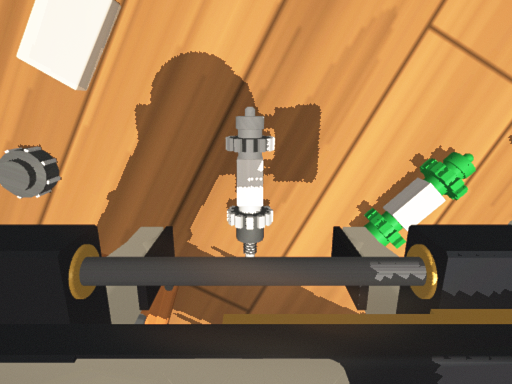

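The wrist view shows the arbor vertical at column 250, cutters at rows about 144 and 217 and nose at the bottom, already aligned with the tool. I compute the final offset.

```bash
python3 - <<'E'
from h import *
s=arm.get_state(); C=cam("wrist",s)
A=plane(C,[[250,144],[250,217]],30); print(A.round(1),A.mean(0))
p=np.r_[(A.mean(0)[:2]+[485.4,-191.5])/2,6]
print(p); goto(s,p,-61.6)
E
```

```text
[[ 505.2 -228.3   30. ]
 [ 468.8 -161.7   30. ]] [ 487.00077556 -195.02511083   30.        ]
[ 486.20038778 -193.26255542    6.        ]
tool shift mm [ -3.2  -2.2 170.3] turn deg [0.03 0.02 0.39]
```

Call:
servo_tool:
  deltas:
    - [[0, -0.032, -0.022, 0.38, 0, 0, 0], [0, 0, 0, 0.38, 0, 0, 0], [0, 0, 0, 0.38, 0, 0, 0], [0, 0, 0, 0.33, 0, 0, 0], [0, 0, 0, 0.23, 0, 0, 0]]

```text
time_s: 3.07
tcp_pos: [485.0, -193.1, 3.9]
tcp_rot: [0.0, 0.861, -0.508, -0.001]
ft_force: [-0.5, 1.0, 0.4]
opening: 1.001
grip_force: 0.0
```

Call:
servo_tool:
  deltas:
    - [[255, 0, 0, 0, 0, 0, 0], [255, 0, 0, 0, 0, 0, 0], [255, 0, 0, 0, 0, 0, 0], [255, 0, 0, 0, 0, 0, 0], [255, 0, 0, 0, 0, 0, 0]]

```text
time_s: 3.48
tcp_pos: [487.6, -193.4, 8.2]
tcp_rot: [-0.001, 0.86, -0.509, 0.001]
ft_force: [0.5, 0.1, 0.4]
opening: 0.685
grip_force: 0.0
```

Call:
servo_tool:
  deltas:
    - [[255, 0, 0, 0, 0, 0, 0], [255, 0, 0, 0, 0, 0, 0], [255, 0, 0, 0, 0, 0, 0], [255, 0, 0, 0, 0, 0, 0], [255, 0, 0, 0, 0, 0, 0]]

```text
time_s: 3.9
tcp_pos: [486.6, -193.3, 6.7]
tcp_rot: [-0.0, 0.86, -0.51, 0.0]
ft_force: [-0.0, 0.8, 1.0]
opening: 0.302
grip_force: 2.4
```

Call:
servo_tool:
  deltas:
    - [[255, 0, 0, 0, 0, 0, 0], [255, 0, 0, -0.1, 0, 0, 0], [255, 0, 0, -0.3, 0, 0, 0], [255, 0, 0, -0.4, 0, 0, 0], [255, 0, 0, -0.4, 0, 0, 0]]

```text
time_s: 4.32
tcp_pos: [484.7, -193.1, 127.1]
tcp_rot: [0.001, 0.86, -0.51, -0.002]
ft_force: [1.7, 1.0, -4.5]
opening: 0.294
grip_force: 30.0
```

Call:
servo_tool:
  deltas:
    - [[255, 0, 0, -0.4, 0, 0, 0], [255, 0, 0, -0.25, 0, 0, 0], [255, -0.37, -0.13, -0.05, 0, 0, 0], [255, -0.37, -0.13, -0.05, 0, 0, 0], [255, -0.37, -0.13, -0.05, 0, 0, 0]]

```text
time_s: 4.73
tcp_pos: [465.9, -76.5, 207.0]
tcp_rot: [-0.0, 0.86, -0.511, -0.001]
ft_force: [0.4, 0.7, -5.1]
opening: 0.296
grip_force: 30.0
```

Call:
servo_tool:
  deltas:
    - [[255, -0.37, -0.13, -0.05, 0, 0, 0], [255, -0.37, -0.13, -0.05, 0, 0, 0], [255, -0.37, -0.13, -0.05, 0, 0, 0], [255, -0.37, -0.13, -0.05, 0, 0, 0], [255, -0.37, -0.13, -0.05, 0, 0, 0]]

```text
time_s: 5.15
tcp_pos: [433.9, 117.5, 231.9]
tcp_rot: [0.0, 0.86, -0.51, -0.0]
ft_force: [1.7, 0.1, -5.0]
opening: 0.293
grip_force: 30.0
```

Call:
servo_tool:
  deltas:
    - [[255, 0, 0, 0, 0, 0, 1], [255, 0, 0, 0, 0, 0, 1], [255, 0, 0, 0, 0, 0, 0.95], [255, 0, 0, 0, 0, 0, 0], [255, 0, 0, 0, 0, 0, 0]]

```text
time_s: 5.57
tcp_pos: [434.9, 116.0, 231.4]
tcp_rot: [0.0, 0.773, -0.635, -0.0]
ft_force: [0.5, -0.2, -3.8]
opening: 0.296
grip_force: 30.0
```

```bash
python3 - <<'E'
from h import *
s=arm.get_state(); im=arm.snapshot("wrist"); cv2.imwrite("pics/w1.png",im)
print({k:np.round(v,3).tolist() for k,v in s.items()})
np.save("s1.npy",s,allow_pickle=True)
E
```

```text
{'time_s': 5.567, 'qpos': [0.7, -0.025, -0.449, -0.0, -1.148, -0.505], 'joint_vel': [-0.009, 0.001, 0.003, 0.002, 0.005, 0.026], 'tau': [0.269, -28.308, 30.409, 7.57, -0.021, -0.593], 'tcp_pos': [434.929, 115.99, 231.403], 'tcp_rot': [0.0, 0.773, -0.635, -0.0], 'ft_force': [0.479, -0.202, -3.817], 'wrist_torque': [0.044, -0.054, 0.023], 'grip_force': 29.971, 'opening': 0.296}
```

View pics/w1.png

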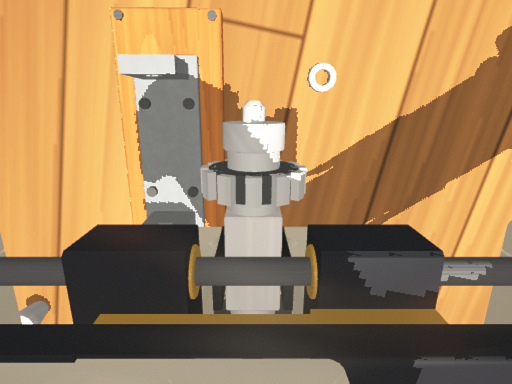

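The view shows the short cheek's top at cols 119–198, rows 55–73. The saddle plate runs down to row 225, and board screws sit at (117,15) and (211,15). The arbor's pin is at (254,105). Now I measure the edges.

```bash
python3 - <<'E'
from h import *
s=np.load("s1.npy",allow_pickle=True).item(); C=cam("wrist",s); im=cv2.imread("pics/w1.png")
hsv=cv2.cvtColor(im,cv2.COLOR_BGR2HSV)
for r in (30,100,150): print(r,[tuple(hsv[r,c].tolist()) for c in range(96,146,5)],[tuple(hsv[r,c].tolist()) for c in range(196,232,4)])
m=(hsv[...,1]<70)
def edges(rows,z):
    L=[];Rr=[]
    for r in rows:
        c=np.nonzero(m[r,105:218])[0]+105
        L.append((c.min()-.5,r)); Rr.append((c.max()+.5,r))
    out=[]
    for q in (L,Rr):
        P=plane(C,np.array(q),z)[:,:2]; v=cv2.fitLine(P.astype(np.float32),cv2.DIST_HUBER,0,.01,.01).ravel(); v*=np.sign(v[1]); out.append(v)
    return out
for rows,z in ((range(90,205),30),(range(58,72),92)):
    for v in edges(rows,z): print(z,"dir",np.degrees(np.arctan2(v[1],v[0])).round(2),"pt",v[2:].round(1), "x-off at (531.3,96.8)", round(float(np.dot(v[2:]-[531.3,96.8],[np.cos(np.radians(10.9)),np.sin(np.radians(10.9))])),1))
col=m[:, 150:190].sum(1); print("cheek rows",np.nonzero(col>20)[0][[0,-1]])
print(plane(C,[[160,55],[160,74]],92).round(1), plane(C,[[117,15],[211,15]],19).round(1))
o=[np.dot(p[:2]-[531.3,96.8],[np.cos(np.radians(10.9)),np.sin(np.radians(10.9))]) for p in plane(C,[[117,15],[211,15]],19)];print(o)
E
```

```text
30 [(17, 145, 243), (18, 147, 246), (19, 142, 247), (18, 135, 247), (17, 161, 250), (18, 156, 251), (20, 153, 253), (17, 162, 251), (19, 154, 253), (19, 152, 253)] [(19, 152, 253), (19, 155, 253), (18, 158, 252), (19, 155, 253), (18, 157, 253), (19, 153, 253), (15, 174, 240), (16, 151, 236), (16, 154, 235)]
100 [(18, 142, 248), (19, 139, 249), (19, 141, 248), (17, 145, 243), (18, 145, 247), (20, 151, 254), (18, 158, 252), (20, 149, 254), (18, 17, 222), (12, 18, 71)] [(38, 8, 129), (13, 152, 151), (13, 174, 171), (13, 176, 162), (13, 176, 175), (12, 176, 177), (13, 174, 163), (13, 158, 134), (14, 157, 138)]
150 [(19, 139, 249), (19, 138, 249), (17, 150, 243), (18, 144, 247), (19, 142, 248), (19, 136, 250), (17, 160, 250), (19, 157, 253), (19, 149, 254), (45, 8, 125)] [(40, 12, 131), (40, 7, 116), (13, 175, 178), (13, 179, 181), (13, 175, 169), (13, 175, 182), (13, 177, 177), (12, 151, 127), (17, 14, 166)]
30 dir 100.91 pt [-566.9 -116. ] x-off at (531.3,96.8) -1118.6
30 dir 111.45 pt [-491.7  -97.8] x-off at (531.3,96.8) -1041.3
92 dir 100.81 pt [-573.1  -33.5] x-off at (531.3,96.8) -1109.1
92 dir 98.42 pt [-503.6  -18.4] x-off at (531.3,96.8) -1038.0
cheek rows [ 55 383]
[[537.3  17.8  92. ]
 [535.5  33.6  92. ]] [[608.5 -19.   19. ]
 [509.9 -38.5  19. ]]
[np.float64(53.90406164687259), np.float64(-46.56802576214718)]
```

```bash
python3 - <<'E'
from h import *
im=cv2.imread("pics/w1.png")
a=cv2.resize(im[0:235,90:240],None,fx=2.5,fy=2.5,interpolation=cv2.INTER_CUBIC)
b=cv2.resize(cv2.imread("pics/side0.png")[115:217,205:295],None,fx=4.5,fy=4.5,interpolation=cv2.INTER_CUBIC)
c=np.zeros((590,790,3),np.uint8); c[:a.shape[0],:a.shape[1]]=a[:590]; c[:b.shape[0],380:380+b.shape[1]]=b; cv2.imwrite("pics/z2.png",c)
E
```

```text
(no output)
```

View pics/z2.png

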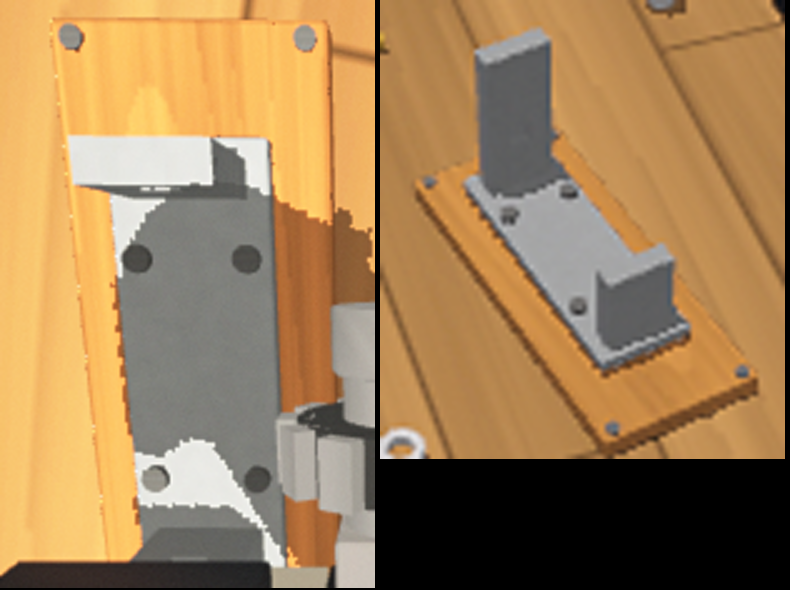

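The crop shows the lit short-cheek top at zoom (68–212, 137–186) and the plate edges. The inner base of the tall cheek starts at zoom row 528. I convert these to the world frame.

```bash
python3 - <<'E'
from h import *
s=np.load("s1.npy",allow_pickle=True).item(); C=cam("wrist",s)
px=lambda q:(np.array(q,float))/2.5+[90,0]-.3
ang=lambda a,b:np.degrees(np.arctan2(*(b-a)[1::-1]))
a=np.radians(100.9); Y=np.array([np.cos(a),np.sin(a)]); X=np.array([Y[1],-Y[0]]); c=np.array([531.3,96.8])
def bd(n,q,z):
    P=plane(C,px(q),z)[:,:2]; print(n,P.round(1).tolist(),"board xy",np.c_[(P-c)@X,(P-c)@Y].round(1).tolist(), ang(P[0],P[1]).round(2)); return P
bd("board far corners",[[52,20],[330,22]],18); bd("board L edge",[[52,20],[108,560]],18); bd("board R edge",[[330,22],[333,300]],18); bd("screws",[[70,38],[305,38]],19)
bd("cheek top far L,R",[[68,137],[212,138]],92); bd("cheek top near L,R",[[75,185],[215,186]],92)
bd("plate L",[[119,260],[140,525]],31); bd("plate R",[[270,140],[283,540]],31); bd("tall base",[[165,528],[262,528]],31)
P=plane(C,[[254,103]],231.4+18)
print("pin tip in tool", rot(s).inv().apply(P[0]-s["tcp_pos"]))
E
```

```text
board far corners [[616.3, -24.8], [499.9, -47.1]] board xy [[60.4, -135.5], [-58.1, -135.4]] -169.17
board L edge [[616.3, -24.8], [570.4, 217.1]] board xy [[60.4, -135.5], [61.2, 110.7]] 100.73
board R edge [[499.9, -47.1], [479.2, 66.7]] board xy [[-58.1, -135.4], [-56.9, -19.7]] 100.32
screws [[607.8, -19.3], [509.2, -38.8]] board xy [[53.1, -128.4], [-47.3, -128.9]] -168.81
cheek top far L,R [[574.8, 24.8], [524.7, 15.2]] board xy [[29.1, -78.9], [-21.9, -78.8]] -169.18
cheek top near L,R [[571.1, 40.3], [521.6, 30.9]] board xy [[28.4, -63.0], [-22.0, -62.9]] -169.2
plate L [[574.4, 67.2], [552.5, 189.7]] board xy [[36.7, -37.2], [38.4, 87.2]] 100.12
plate R [[515.8, 5.4], [482.9, 183.9]] board xy [[-32.6, -86.9], [-31.1, 94.7]] 100.44
tall base [[540.4, 188.9], [493.9, 179.7]] board xy [[26.3, 88.7], [-21.1, 88.5]] -168.86
pin tip in tool [ 74.30650953   1.0505644  -17.98853873]
```

```bash
python3 - <<'E'
from h import *
s=arm.get_state(); goto(s,[541.7,61.1,112],-79.2)
E
```

```text
tool shift mm [ 74.4 -94.  119.4] turn deg [ 0.05 -0.    0.39]
```

Call:
servo_tool:
  deltas:
    - [[255, 0.248, -0.313, 0, 0, 0, 0.065], [255, 0.248, -0.313, 0, 0, 0, 0], [255, 0.248, -0.314, 0, 0, 0, 0], [255, 0, 0, 0.3, 0, 0, 0], [255, 0, 0, 0.3, 0, 0, 0]]

```text
time_s: 6.03
tcp_pos: [544.5, 59.5, 171.5]
tcp_rot: [-0.001, 0.769, -0.639, 0.001]
ft_force: [-1.0, 0.5, -6.7]
opening: 0.295
grip_force: 30.0
```

Call:
servo_tool:
  deltas:
    - [[255, 0, 0, 0.3, 0, 0, 0], [255, 0, 0, 0.2, 0, 0, 0], [255, 0, 0, 0.09, 0, 0, 0], [255, 0, 0, 0, 0, 0, 0], [255, 0, 0, 0, 0, 0, 0]]

```text
time_s: 6.45
tcp_pos: [542.4, 60.5, 113.1]
tcp_rot: [0.0, 0.77, -0.638, 0.0]
ft_force: [0.3, 0.0, -4.2]
opening: 0.296
grip_force: 30.0
```

```bash
python3 - <<'E'
from h import *
s=arm.get_state(); im=arm.snapshot("wrist"); cv2.imwrite("pics/w2.png",im); np.save("s2.npy",s,allow_pickle=True)
print({k:np.round(v,3).tolist() for k,v in s.items()}); goto(s,[541.7,61.1,112],-79.2)
cv2.imwrite("pics/z3.png",cv2.resize(im[0:235,120:400],None,fx=2.5,fy=2.5,interpolation=cv2.INTER_CUBIC))
E
```

```text
{'time_s': 6.45, 'qpos': [0.471, 0.251, -0.426, 0.001, -0.894, -0.285], 'joint_vel': [0.003, -0.024, 0.021, 0.005, -0.001, -0.006], 'tau': [-0.167, -45.229, 24.637, 6.129, 0.039, 0.026], 'tcp_pos': [542.358, 60.548, 113.134], 'tcp_rot': [0.0, 0.77, -0.638, 0.0], 'ft_force': [0.299, 0.018, -4.157], 'wrist_torque': [0.138, -0.16, 0.011], 'grip_force': 29.971, 'opening': 0.296}
tool shift mm [-0.7  0.5  1.1] turn deg [-0.01 -0.03 -0.12]
```

View pics/z3.png

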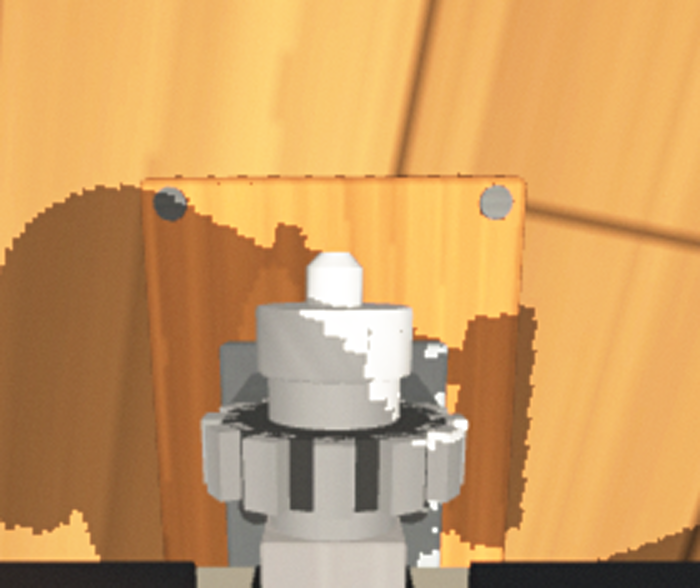

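Pin at zoom col 334, plate centre 334 and screw midpoint 334, so it is well aligned. Now I approach the tall cheek with the nose.

Call:
servo_tool:
  deltas:
    - [[255, -0.06, 0, 0, 0, 0, 0], [255, -0.06, 0, 0, 0, 0, 0], [255, -0.05, 0, 0, 0, 0, 0], [255, -0.03, 0, 0, 0, 0, 0], [255, 0, 0, 0, 0, 0, 0]]

```text
time_s: 6.92
tcp_pos: [538.2, 81.4, 113.1]
tcp_rot: [-0.0, 0.77, -0.638, 0.0]
ft_force: [0.3, 0.7, -5.7]
opening: 0.297
grip_force: 30.0
```

Call:
servo_tool:
  deltas:
    - [[255, -0.02, 0, 0, 0, 0, 0], [255, -0.02, 0, 0, 0, 0, 0], [255, -0.02, 0, 0, 0, 0, 0], [255, 0, 0, 0, 0, 0, 0], [255, 0, 0, 0, 0, 0, 0]]

```text
time_s: 7.33
tcp_pos: [537.0, 86.3, 112.5]
tcp_rot: [0.0, 0.77, -0.639, -0.0]
ft_force: [-1.0, 0.5, -5.5]
opening: 0.294
grip_force: 30.0
```

Call:
servo_tool:
  deltas:
    - [[255, -0.02, 0, 0, 0, 0, 0], [255, -0.02, 0, 0, 0, 0, 0], [255, -0.02, 0, 0, 0, 0, 0], [255, 0, 0, 0, 0, 0, 0], [255, 0, 0, 0, 0, 0, 0]]

```text
time_s: 7.75
tcp_pos: [536.0, 92.1, 112.6]
tcp_rot: [0.0, 0.77, -0.639, 0.0]
ft_force: [0.7, -1.5, -5.1]
opening: 0.301
grip_force: 30.0
```

Call:
servo_tool:
  deltas:
    - [[255, -0.02, 0, 0, 0, 0, 0], [255, -0.02, 0, 0, 0, 0, 0], [255, -0.02, 0, 0, 0, 0, 0], [255, 0, 0, 0, 0, 0, 0], [255, 0, 0, 0, 0, 0, 0]]

```text
time_s: 8.17
tcp_pos: [534.8, 98.0, 112.5]
tcp_rot: [0.0, 0.769, -0.639, 0.0]
ft_force: [1.9, -3.5, -4.7]
opening: 0.294
grip_force: 30.0
```

Call:
servo_tool:
  deltas:
    - [[255, -0.02, 0, 0, 0, 0, 0], [255, -0.02, 0, 0, 0, 0, 0], [255, 0, 0, 0, 0, 0, 0], [255, 0, 0, 0, 0, 0, 0], [255, 0, 0, 0, 0, 0, 0]]

```text
time_s: 8.58
tcp_pos: [534.1, 101.8, 112.6]
tcp_rot: [0.0, 0.769, -0.639, 0.0]
ft_force: [1.1, -4.7, -4.3]
opening: 0.292
grip_force: 30.0
```

```bash
cat >> h.py <<'E'
def report():
    s=arm.get_state(); a=np.radians(100.8); Y=np.array([np.cos(a),np.sin(a)]); X=np.array([Y[1],-Y[0]]); p=np.array(s["tcp_pos"])[:2]-[531.3,96.8]; f=np.array(s["ft_force"])
    print("t",round(s["time_s"],2),"board X %.1f Y %.1f z %.1f"%(p@X,p@Y,s["tcp_pos"][2]),"F X %.1f Y %.1f Z %.1f"%(f[:2]@X,f[:2]@Y,f[2]),"torque",np.round(s["wrist_torque"],2)); return s
E
python3 -c "from h import *;report()"
```

```text
t 8.58 board X 3.7 Y 4.4 z 112.6 F X 0.2 Y -4.8 Z -4.3 torque [-1.62 -0.61 -0.03]
```

Contact was at ref Y of about -6. Compression is now about 10.7 mm and the slope matches the spring. I press to about 14 mm, then lower to find the short cheek's top with the pin.

Call:
servo_tool:
  deltas:
    - [[255, -0.02, 0, 0, 0, 0, 0], [255, -0.015, 0, 0, 0, 0, 0], [255, 0, 0, 0.03, 0, 0, 0], [255, 0, 0, 0.06, 0, 0, 0], [255, 0, 0, 0.06, 0, 0, 0]]

```text
time_s: 9.0
tcp_pos: [534.1, 105.4, 98.2]
tcp_rot: [-0.001, 0.77, -0.639, 0.0]
ft_force: [1.3, -5.5, -1.0]
opening: 0.291
grip_force: 30.0
```

Call:
servo_tool:
  deltas:
    - [[255, 0, 0, 0.05, 0, 0, 0], [255, 0, 0, 0.04, 0, 0, 0], [255, 0, 0, 0.02, 0, 0, 0], [255, 0, 0, 0, 0, 0, 0], [255, 0, 0, 0, 0, 0, 0]]

```text
time_s: 9.42
tcp_pos: [533.6, 105.2, 86.6]
tcp_rot: [0.0, 0.769, -0.639, 0.0]
ft_force: [1.5, -5.0, -3.9]
opening: 0.295
grip_force: 30.0
```

```bash
python3 -c "from h import *;report()"
```

```text
t 9.42 board X 3.8 Y 7.8 z 86.6 F X 0.5 Y -5.2 Z -3.9 torque [-1.83 -0.61 -0.06]
```

Call:
servo_tool:
  deltas:
    - [[255, 0, 0, 0.01, 0, 0, 0], [255, 0, 0, 0.01, 0, 0, 0], [255, 0, 0, 0, 0, 0, 0], [255, 0, 0, 0, 0, 0, 0], [255, 0, 0, 0, 0, 0, 0]]

```text
time_s: 9.83
tcp_pos: [533.7, 105.2, 84.9]
tcp_rot: [-0.0, 0.769, -0.639, 0.0]
ft_force: [1.0, -5.2, -2.1]
opening: 0.292
grip_force: 30.0
```

Call:
servo_tool:
  deltas:
    - [[255, 0, 0, 0.01, 0, 0, 0], [255, 0, 0, 0.01, 0, 0, 0], [255, 0, 0, 0, 0, 0, 0], [255, 0, 0, 0, 0, 0, 0], [255, 0, 0, 0, 0, 0, 0]]

```text
time_s: 10.25
tcp_pos: [533.8, 105.3, 82.9]
tcp_rot: [-0.0, 0.769, -0.639, 0.0]
ft_force: [2.3, -5.8, -1.9]
opening: 0.298
grip_force: 30.0
```

Call:
servo_tool:
  deltas:
    - [[255, 0, 0, 0.01, 0, 0, 0], [255, 0, 0, 0.01, 0, 0, 0], [255, 0, 0, 0, 0, 0, 0], [255, 0, 0, 0, 0, 0, 0], [255, 0, 0, 0, 0, 0, 0]]

```text
time_s: 10.67
tcp_pos: [534.0, 105.3, 81.6]
tcp_rot: [-0.0, 0.77, -0.639, 0.0]
ft_force: [0.6, -4.9, 3.4]
opening: 0.293
grip_force: 30.0
```

Call:
servo_tool:
  deltas:
    - [[255, 0, 0, 0.01, 0, 0, 0], [255, 0, 0, 0, 0, 0, 0], [255, 0, 0, 0, 0, 0, 0], [255, 0, 0, 0, 0, 0, 0], [255, 0, 0, 0, 0, 0, 0]]

```text
time_s: 11.08
tcp_pos: [534.1, 105.4, 80.8]
tcp_rot: [-0.0, 0.77, -0.639, 0.001]
ft_force: [-1.3, -4.1, 4.8]
opening: 0.293
grip_force: 30.0
```

```bash
python3 -c "from h import *;report()"
```

```text
t 11.08 board X 4.3 Y 7.9 z 80.8 F X -2.0 Y -3.8 Z 4.8 torque [-1.99  0.32 -0.18]
```

Short cheek top is found at a TCP z of about 82.3, so home is about 63.3. I lift off, compress to about 22 mm, then lower.

Call:
servo_tool:
  deltas:
    - [[255, 0, 0, -0.03, 0, 0, 0], [255, 0, 0, -0.02, 0, 0, 0], [255, -0.02, 0, 0, 0, 0, 0], [255, -0.02, 0, 0, 0, 0, 0], [255, -0.02, 0, 0, 0, 0, 0]]

```text
time_s: 11.5
tcp_pos: [531.9, 110.4, 84.3]
tcp_rot: [0.001, 0.769, -0.639, -0.0]
ft_force: [3.3, -9.9, -5.2]
opening: 0.295
grip_force: 30.0
```

Call:
servo_tool:
  deltas:
    - [[255, -0.02, 0, 0, 0, 0, 0], [255, 0, 0, 0, 0, 0, 0], [255, 0, 0, 0, 0, 0, 0], [255, 0, 0, 0, 0, 0, 0], [255, 0, 0, 0, 0, 0, 0]]

```text
time_s: 11.92
tcp_pos: [531.6, 112.5, 84.2]
tcp_rot: [0.001, 0.769, -0.639, -0.0]
ft_force: [2.5, -7.8, -4.7]
opening: 0.293
grip_force: 30.0
```

```bash
python3 - <<'E'
from h import *
s=report(); im=arm.snapshot("wrist"); cv2.imwrite("pics/w3.png",im); np.save("s3.npy",s,allow_pickle=True)
cv2.imwrite("pics/z4.png",cv2.resize(im[60:235,150:360],None,fx=3.3,fy=3.3,interpolation=cv2.INTER_CUBIC))
E
```

```text
t 11.92 board X 3.2 Y 15.3 z 84.2 F X 1.0 Y -8.1 Z -4.7 torque [-2.71 -0.88 -0.06]
```

View pics/z4.png

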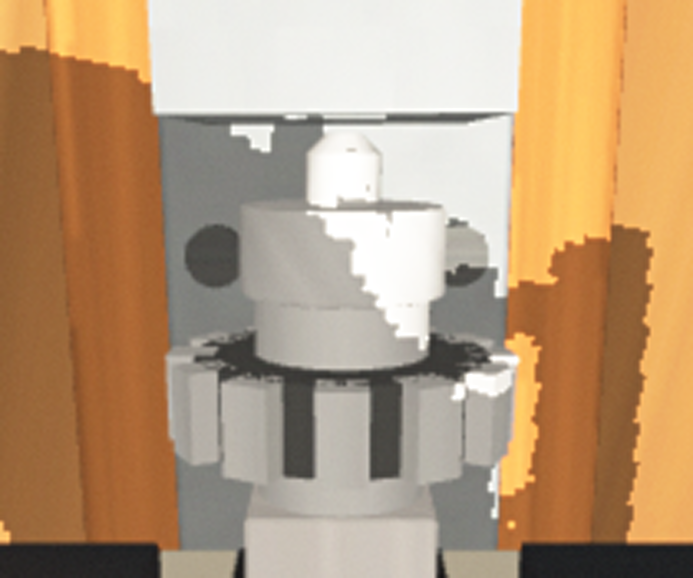

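The pin tip (344,132) is clear of the short cheek's edge (row 115, centre col 336), about 1 mm off sideways. I correct that while lowering.

Call:
servo_tool:
  deltas:
    - [[255, 0, -0.01, 0.02, 0, 0, 0], [255, 0, 0, 0.03, 0, 0, 0], [255, 0, 0, 0.03, 0, 0, 0], [255, 0, 0, 0.03, 0, 0, 0], [255, 0, 0, 0.02, 0, 0, 0]]

```text
time_s: 12.38
tcp_pos: [533.3, 113.0, 71.9]
tcp_rot: [-0.0, 0.769, -0.639, 0.0]
ft_force: [1.8, -7.7, -1.0]
opening: 0.292
grip_force: 30.0
```

Call:
servo_tool:
  deltas:
    - [[255, 0, 0, 0.02, 0, 0, 0], [255, 0, 0, 0.01, 0, 0, 0], [255, 0, 0, 0, 0, 0, 0], [255, 0, 0, 0, 0, 0, 0], [255, 0, 0, 0, 0, 0, 0]]

```text
time_s: 12.8
tcp_pos: [532.7, 113.2, 68.3]
tcp_rot: [0.0, 0.769, -0.639, -0.0]
ft_force: [1.9, -5.8, -6.1]
opening: 0.3
grip_force: 30.0
```

```bash
python3 -c "from h import *;report()"
```

```text
t 12.8 board X 4.4 Y 15.8 z 68.3 F X 0.8 Y -6.1 Z -6.1 torque [-1.96 -0.66 -0.06]
```

The force drop suggests the nose has sprung into the tall recess. I keep lowering carefully.

Call:
servo_tool:
  deltas:
    - [[255, 0, 0, 0.01, 0, 0, 0], [255, 0, 0, 0.01, 0, 0, 0], [255, 0, 0, 0, 0, 0, 0], [255, 0, 0, 0, 0, 0, 0], [255, 0, 0, 0, 0, 0, 0]]

```text
time_s: 13.22
tcp_pos: [533.0, 113.2, 66.9]
tcp_rot: [0.0, 0.77, -0.639, 0.0]
ft_force: [0.6, -5.6, -2.3]
opening: 0.295
grip_force: 30.0
```

```bash
python3 -c "from h import *;report()"
```

```text
t 13.22 board X 4.8 Y 15.8 z 66.9 F X -0.5 Y -5.7 Z -2.3 torque [-1.84 -0.29 -0.03]
```

Call:
servo_tool:
  deltas:
    - [[255, 0, 0, 0.01, 0, 0, 0], [255, 0, 0, 0, 0, 0, 0], [255, 0, 0, 0, 0, 0, 0], [255, 0, 0, 0, 0, 0, 0], [255, 0, 0, 0, 0, 0, 0]]

```text
time_s: 13.63
tcp_pos: [533.1, 113.3, 66.0]
tcp_rot: [0.0, 0.77, -0.639, 0.0]
ft_force: [1.3, -5.9, -2.4]
opening: 0.297
grip_force: 30.0
```

```bash
python3 -c "from h import *;report()"
```

```text
t 13.63 board X 4.9 Y 15.8 z 66.0 F X 0.2 Y -6.0 Z -2.4 torque [-1.78 -0.33  0.05]
```

Call:
servo_tool:
  deltas:
    - [[255, 0, 0, 0.01, 0, 0, 0], [255, 0, 0, 0.005, 0, 0, 0], [255, 0, 0, 0, 0, 0, 0], [255, 0, 0, 0, 0, 0, 0], [255, 0, 0, 0, 0, 0, 0]]

```text
time_s: 14.05
tcp_pos: [533.3, 113.4, 64.6]
tcp_rot: [-0.0, 0.77, -0.639, 0.0]
ft_force: [1.2, -6.0, -2.0]
opening: 0.295
grip_force: 30.0
```

Call:
servo_tool:
  deltas:
    - [[255, 0.02, 0, 0, 0, 0, 0], [255, 0.015, 0, 0, 0, 0, 0], [255, 0.01, 0, 0, 0, 0, 0], [255, 0, 0, 0, 0, 0, 0], [255, 0, 0, 0, 0, 0, 0]]

```text
time_s: 14.47
tcp_pos: [534.0, 109.0, 64.2]
tcp_rot: [-0.0, 0.769, -0.639, 0.0]
ft_force: [1.2, -5.4, -1.9]
opening: 0.296
grip_force: 30.0
```

```bash
python3 -c "from h import *;report()"
```

```text
t 14.47 board X 4.9 Y 11.4 z 64.2 F X 0.1 Y -5.5 Z -1.9 torque [-1.33 -0.46 -0.04]
```

Call:
servo_tool:
  deltas:
    - [[255, 0.01, 0, 0, 0, 0, 0], [255, 0.01, 0, 0, 0, 0, 0], [255, 0, 0, 0, 0, 0, 0], [255, 0, 0, 0, 0, 0, 0], [255, 0, 0, 0, 0, 0, 0]]

```text
time_s: 14.88
tcp_pos: [534.3, 107.1, 64.1]
tcp_rot: [-0.0, 0.769, -0.639, 0.0]
ft_force: [1.6, -3.5, -2.2]
opening: 0.292
grip_force: 30.0
```

```bash
python3 -c "from h import *;report()"
```

```text
t 14.88 board X 4.8 Y 9.5 z 64.1 F X 0.9 Y -3.8 Z -2.2 torque [-1.14 -0.52 -0.05]
```

The pin is passing into its recess freely. I continue.

Call:
servo_tool:
  deltas:
    - [[255, 0.01, 0, 0, 0, 0, 0], [255, 0.01, 0, 0, 0, 0, 0], [255, 0.01, 0, 0, 0, 0, 0], [255, 0, 0, 0, 0, 0, 0], [255, 0, 0, 0, 0, 0, 0]]

```text
time_s: 15.3
tcp_pos: [534.7, 104.1, 64.0]
tcp_rot: [0.0, 0.769, -0.639, -0.0]
ft_force: [0.9, -2.2, -3.4]
opening: 0.294
grip_force: 30.0
```

```bash
python3 -c "from h import *;report()"
```

```text
t 15.3 board X 4.7 Y 6.5 z 64.0 F X 0.4 Y -2.3 Z -3.4 torque [-0.77 -0.46  0.01]
```

Call:
servo_tool:
  deltas:
    - [[255, 0.01, 0, 0, 0, 0, 0], [255, 0.01, 0, 0, 0, 0, 0], [255, 0.005, 0, 0, 0, 0, 0], [255, 0, 0, 0, 0, 0, 0], [255, 0, 0, 0, 0, 0, 0]]

```text
time_s: 15.72
tcp_pos: [535.1, 101.6, 64.0]
tcp_rot: [0.0, 0.769, -0.639, -0.0]
ft_force: [0.7, -2.7, -4.1]
opening: 0.294
grip_force: 30.0
```

```bash
python3 -c "from h import *;report()"
```

```text
t 15.72 board X 4.7 Y 4.0 z 64.0 F X 0.2 Y -2.8 Z -4.1 torque [-0.63 -0.42 -0.07]
```

Call:
servo_tool:
  deltas:
    - [[255, 0.01, 0, 0, 0, 0, 0], [255, 0.005, 0, 0, 0, 0, 0], [255, 0, 0, 0, 0, 0, 0], [255, 0, 0, 0, 0, 0, 0], [255, 0, 0, 0, 0, 0, 0]]

```text
time_s: 16.13
tcp_pos: [535.3, 101.1, 64.1]
tcp_rot: [-0.001, 0.769, -0.639, -0.0]
ft_force: [-2.6, 5.1, -3.2]
opening: 0.296
grip_force: 30.0
```

```bash
python3 -c "from h import *;report()"
```

```text
t 16.13 board X 4.8 Y 3.5 z 64.1 F X -1.6 Y 5.4 Z -3.2 torque [ 1.85  0.84 -0.06]
```

The shoulder is on the short cheek's face, with the force jumping to +5 N where expected. I ease the push and settle down gently before letting go.

Call:
servo_tool:
  deltas:
    - [[255, -0.007, 0, 0.01, 0, 0, 0], [255, 0, 0, 0.005, 0, 0, 0], [255, 0, 0, 0, 0, 0, 0], [255, 0, 0, 0, 0, 0, 0], [255, 0, 0, 0, 0, 0, 0]]

```text
time_s: 16.55
tcp_pos: [535.5, 101.2, 62.7]
tcp_rot: [-0.0, 0.769, -0.639, -0.0]
ft_force: [-0.7, 3.3, -1.5]
opening: 0.294
grip_force: 30.0
```

```bash
python3 -c "from h import *;report()"
```

```text
t 16.55 board X 4.9 Y 3.5 z 62.7 F X -0.1 Y 3.4 Z -1.5 torque [1.41 0.44 0.02]
```

Call:
servo_tool:
  deltas:
    - [[255, -0.004, 0, 0.01, 0, 0, 0], [255, 0, 0, 0.005, 0, 0, 0], [255, 0, 0, 0, 0, 0, 0], [255, 0, 0, 0, 0, 0, 0], [255, 0, 0, 0, 0, 0, 0]]

```text
time_s: 16.97
tcp_pos: [535.5, 101.2, 61.2]
tcp_rot: [-0.0, 0.769, -0.639, 0.0]
ft_force: [0.9, -0.7, -0.5]
opening: 0.294
grip_force: 30.0
```

```bash
python3 -c "from h import *;report()"
```

```text
t 16.97 board X 5.0 Y 3.6 z 61.2 F X 0.8 Y -0.8 Z -0.5 torque [ 0.45 -0.2   0.05]
```

Call:
servo_tool:
  deltas:
    - [[120, 0, 0, 0, 0, 0, 0], [120, 0, 0, 0, 0, 0, 0], [100, 0, 0, 0, 0, 0, 0], [60, 0, 0, 0, 0, 0, 0], [60, 0, 0, 0, 0, 0, 0]]

```text
time_s: 17.38
tcp_pos: [535.3, 101.2, 61.1]
tcp_rot: [0.0, 0.769, -0.639, 0.0]
ft_force: [-0.5, -0.1, 0.3]
opening: 0.612
grip_force: 0.0
```

Call:
servo_tool:
  deltas:
    - [[60, 0, 0, 0, 0, 0, 0], [60, 0, 0, 0, 0, 0, 0], [60, 0, 0, 0, 0, 0, 0], [60, 0, 0, 0, 0, 0, 0], [60, 0, 0, 0, 0, 0, 0]]

```text
time_s: 17.8
tcp_pos: [535.2, 101.3, 61.1]
tcp_rot: [0.0, 0.769, -0.639, -0.0]
ft_force: [0.6, 0.2, 0.4]
opening: 0.767
grip_force: 0.0
```

```bash
python3 -c "
from h import *;s=report();print(s['opening'],s['grip_force'])
cv2.imwrite('pics/w4.png',arm.snapshot('wrist'))"
```

```text
t 17.8 board X 4.7 Y 3.7 z 61.1 F X 0.7 Y 0.1 Z 0.4 torque [ 0.01 -0.07 -0.02]
0.7665484230061496 0.0
```

View pics/w4.png

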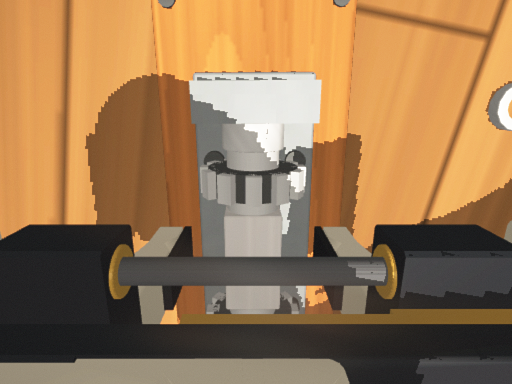

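The arbor sits in the cradle with its shoulder on the short cheek (row 123) and the fingers open and clear. I retreat straight up.

Call:
servo_tool:
  deltas:
    - [[60, 0, 0, -0.1, 0, 0, 0], [60, 0, 0, -0.3, 0, 0, 0], [60, 0, 0, -0.4, 0, 0, 0], [60, 0, 0, -0.4, 0, 0, 0], [60, 0, 0, -0.4, 0, 0, 0]]

```text
time_s: 18.27
tcp_pos: [534.8, 101.0, 223.8]
tcp_rot: [-0.0, 0.77, -0.639, 0.0]
ft_force: [0.4, 1.6, 0.4]
opening: 0.767
grip_force: 0.0
```

Call:
servo_tool:
  deltas:
    - [[60, -0.3, 0, -0.2, 0, 0, 0], [60, -0.3, 0, 0, 0, 0, 0], [60, -0.3, 0, 0, 0, 0, 0], [60, 0, 0, 0, 0, 0, 0], [60, 0, 0, 0, 0, 0, 0]]

```text
time_s: 18.68
tcp_pos: [518.3, 190.9, 241.9]
tcp_rot: [-0.0, 0.77, -0.638, 0.0]
ft_force: [-0.3, -0.9, -0.8]
opening: 0.762
grip_force: 0.0
```

```bash
python3 - <<'E'
from h import *
s=report(); w=arm.snapshot("wrist"); sd=arm.snapshot("side")
a=cv2.resize(w[0:240,150:350],None,fx=2.0,fy=2.0,interpolation=cv2.INTER_CUBIC)
b=cv2.resize(sd[115:217,205:295],None,fx=4.2,fy=4.2,interpolation=cv2.INTER_CUBIC)
c=np.zeros((490,790,3),np.uint8); c[:a.shape[0],:400]=a; c[:b.shape[0],410:410+b.shape[1]]=b[:490]; cv2.imwrite("pics/z5.png",c)
E
```

```text
t 18.68 board X 4.9 Y 94.9 z 241.9 F X -0.5 Y -0.9 Z -0.8 torque [ 0.02 -0.01  0.04]
```

View pics/z5.png

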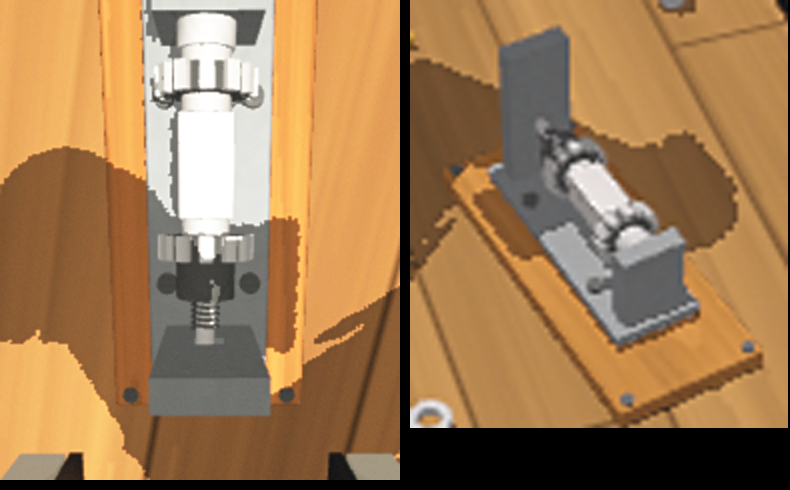

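Both ends look home: the nose enters the tall cheek's recess at zoom (205,340), and the shoulder is flush on the short cheek at the top. I hand in.

```bash
python3 -c "
from rig import arm
print(arm.close_job())"
```

```text
the job is handed in; nothing more can be done
None
```

The arbor is in its cradle with nose and pin both home as far as the forces and the last pictures show, released and handed in at about 19 s; the highest cradle force I read was about 10 N, and no other item was touched.

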